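# Ready the autosampler: hang the vial tray on its twin posts and clip in the sampling probe

## Task

Make the autosampler ready for its next run. Lift the vial tray by its grip, keep it level, and hang it by its two holes on the deck's two posts until it sits fully home on both shoulders; then take the sampling probe from its cradle and push it straight down past the two sprung jaws until it lies on the bottom of the fork clips, roughly centred, with both jaws sprung shut above it. Either piece may go either way round; let go of both and leave the beaker, the bottle and the tip box where they stand.

Things in the scene. Friction and masses are not known exactly. Their poses are not given: they have to be found in the camera images.
- tray_grip (a point): Centre of the grip of the loose grey vial tray (about 250 g), 45 mm above the tray's underside. The grip is an upright block, 14 mm thick in x (pinch it so), 50 mm long in y, its top 17 mm above this point. Plate 80 x 200 x 8 mm (x, y, z); two 13 mm through holes at x = 0, y = +82 and -82 mm. The tray is alike when turned half round.
- tray: The same tray, origin under its centre. Six capped amber vials are fixed in it: 18 mm in diameter, tops 39 mm above the underside, at y = +48 and -48 mm, x = -25, 0 and 25 mm. It starts flat on the bench.
- posts (a point): Midway between the deck's two upright posts, level with their shoulders, 50 mm above the bench. Posts at y = +82 and -82 mm, x = 0: 24 mm in diameter up to the shoulder, then a 10 mm steel pin rising 28 mm more, its top 8 mm tapered to 4 mm. The hung tray's underside rests at this height, its long side along this point's y.
- deck: Fixed grey sampler deck, plate 250 x 240 x 12 mm (x, y, z), origin under its centre. It carries the two posts (posts, at x = +50 mm) and a pair of black fork clips (clip, at x = -85 mm).
- clip (a point): Centre of the probe once seated along y in the two forks, 55 mm above the bench. Forks at y = +45 and -45 mm, 12 mm thick in y, nothing between them above the deck (43 mm below). Slot 15 mm wide in x, floor 6 mm below this point; +x prong 32 mm above it, with a flare leaning out to 46 mm; -x prong 4 mm above it; 30 mm high upright at x = -26 mm holds the jaw.
- jaw_left (a joint): Steel jaw 24 mm long on the fork at +y. Its hinge is 22 mm to -x of clip and 27 mm above it; at 0 rad (shut) it slopes down over the slot, tip 17 mm above clip. Pushed down it turns to at most 1.2 rad (about 1 to 5 N at the tip) and springs back above a probe that has gone down to the slot floor.
- jaw_right (a joint): The same jaw on the fork at -y.
- probe_mid (a point): Centre of the loose sampling probe: a round steel rod 12 mm in diameter, 150 mm long, with a thin black stub at each end (174 mm over all), about 90 g, along its own y; both ends alike. It starts lying in its cradle, its centre line 40 mm above the bench.
- probe: The same probe; its origin is its centre.
- cradle: Fixed grey probe cradle, origin under its centre: base 60 x 124 x 6 mm (x, y, z), two notched supports at y = +52 and -52 mm, 26 mm wide in x, 8 mm thick in y, 42 mm high, open at the top. The probe lies along y in the notches; between them there is only the base under it.
- beaker: Bystander: glass beaker, 68 mm diameter, 85 mm high, origin under its centre.
- reagent: Bystander: amber bottle, 68 mm diameter, 150 mm high, origin under its centre.
- tip_box: Bystander: grey pipette tip box 90 x 120 x 55 mm, origin under its centre.
Mind the look-alikes: they are no part of the job. Leave any blue or pink look-alike of the tray alone.

How it is judged:
On the way, in this order (a step that is already met when the one before it is completed fails the run):
1. the tray hangs on both posts, fully home on the shoulders (z of tray_grip in the frame of posts between 0.042 and 0.048 m and x of tray_grip in the frame of posts between -0.004 and 0.004 m and y of tray_grip in the frame of posts between -0.004 and 0.004 m and angle between the y axis of tray_grip and the y axis of posts, either way round below 0.06 rad and angle between tray_grip's own z axis and vertical below 0.05 rad), for 0.2 s.
2. with the tray in place, the probe is pushed down against the sprung jaws (value of joint any of jaw_left, jaw_right above 0.3 rad and distance between probe_mid and clip below 0.05 m), for 0.02 s.
At the end, for the whole second after the job is handed in: Tray level on both shoulders, pins through its holes (4 mm sideways, 3 mm in height, 0.06 rad); probe in both forks (4 mm in height, 5 mm across, 20 mm along, 0.08 rad) under jaws shut to 0.12 rad; tray and probe at rest, bystanders within 30 mm of their places (all of step 1 and z of probe_mid in the frame of clip between -0.004 and 0.004 m and x of probe_mid in the frame of clip between -0.005 and 0.005 m and y of probe_mid in the frame of clip between -0.02 and 0.02 m and angle between the y axis of probe_mid and the y axis of clip, either way round below 0.08 rad and value of joint each of jaw_left, jaw_right below 0.12 rad and distance of each of beaker, reagent, tip_box from where it was at the start of the episode below 0.03 m and linear speed of each of tray, probe below 0.02 m/s); the robot touches nothing.
It fails at once if the tray is tipped more than 0.35 rad (20 degrees) (angle between tray_grip's own z axis and vertical above 0.35 rad).
It fails at once if the beaker, the bottle or the tip box is pushed more than 30 mm (distance of any of beaker, reagent, tip_box from where it was at the start of the episode above 0.03 m).
It also fails if it takes over 64 s, if anything falls off the work surface, if the arm or the gripper's body presses on something with over 40 N, if the wrist force passes 120 N, or if a joint passes its speed limit or range.

## Robot

A 6-joint arm with a two-finger parallel gripper is mounted at the origin on the work surface. World frame = base frame: x ahead of the robot, y to its left, z up, the work surface at z = 0. Lengths are in m, angles in rad, forces in N, time in s.
With the tool pointing down it reaches from about 0.225 to 0.875 m from the base axis. Payload 3.4 kg.
Tool frame: the origin (TCP) lies on the centre line of the jaws, within the pads' length; the fingertips stand 11 mm ahead of it and the grasp point (between the pads) lies 8 mm behind it; z points along the fingers, y is the line along which they close (so a half turn about z gives the same grasp; the last joint's range is limited). The gripper opens to 85 mm and grips with 20 to 120 N. Pads are 22 mm wide; open, the fingers measure 114 mm over their backs; the gripper's body (76 mm by 85 mm) begins 54 mm behind the grasp point. The pads swing forward as they close: fully open they stand 13 mm farther back than shut.
Start: joints at [-1.441, 0.276, 1.505, -0, 1.361, -0.121], TCP at [0.143, -0.557, 0.242] pointing down, gripper open.
Joint ranges: [-2.89, 2.89], [-0.75, 2.08], [0.22, 2.7], [-1.18, 4.32], [0.11, 2.71], [-2.7, 2.7]. Speed limits (rad/s): [2.57, 2.57, 3.14, 3.14, 3.14, 3.14].

## Interface

Orientations are given as a unit quaternion [w, x, y, z].
In Python, from rig import manip, eyes, job gives the robot as it stands.
- The arm moves only by the tool drive_tool, never from a script. Its argument "rows" is a list of rows, each a list of 3 entries, a list of its own where there are three numbers: the turn, a rotation vector about the world's x, y, z in rad, then the shift along the world's x, y, z in cm, then the finger opening in cm, from 0 to 8.54. A call has 1 to 8 rows; each row shifts and turns the commanded pose from where the row before left it; what a row does not reach is not made up. A row lasts 1/8 s, in which the tool goes at most 62.5 mm and 10.7 degrees, less where a joint would pass 70% of its speed; a pose out of reach is approached as far as the arm can. A call is refused whole if a number of a shift passes 6.25 or a number of a turn 0.188, either way. A call with a gripper value outside its range is refused whole. The fingers move at their own pace and stop on an object; "force" is the grip in N (left out, the last holds). Time passes only in rows, so rows that do not move let the fingers close. It gives the time, the measured TCP pose, the force, the opening and the grip force at its end, in the units of the state.
- manip.get_state(): the state, without advancing time (a new reading comes with each control period).
- eyes.get_image(name): name is "side" or "top"; returns the picture (400x640x3 uint8, red, green, blue); there is no depth.
- eyes.get_calibration(name): a dict with "camera_matrix" (3x3 intrinsics, pixels), "view" (4x4, takes a point from world to camera coordinates). Camera axes: x right, y up, looking along -z (the intrinsics and any distortion apply to the point x, -y, -z); pixel columns grow to the right and rows downward; lengths in m; the calibration is good to about 2 mm. A picture is of the moment at which its call begins. get_calibration takes no time and is no camera call.
- job.sign_off(): hands the job in; it is judged then, once.
The state is a dict: "clock": time; "qpos": joint angles; "qd": joint speeds; "effort": joint torques, N m; "position": TCP position; "ee_rot": TCP orientation; "contact_force": force on the tool from outside, world axes, zero at the start; "moment": the same for the moment, N m; "width": finger opening in m; "gripper_force": force on a finger pad.
Only numpy, scipy, OpenCV 4.12 (cv2) and the standard library are available. Lean on these libraries where they do the work, as an engineer would, in place of code of your own. Each camera call takes 0.05 s, during which the arm holds its last target. There are 200 camera calls.

## Working session

There is one attempt and no reset: what is moved stays moved. The work goes in short steps, Python scripts to look and compute and a tool call to move; the robot and the scene stay as the last step left them, time stands still between calls to the robot, and variables do not carry over. Pictures are saved under pics/ and viewed, at most 10 in all, crops included, and the job is handed in when it is done.

Besides the shell and the picture viewer there is one more tool, called after "Emit:" by a JSON object that holds its "op" and its "data", one argument or row to a line. drive_tool: Moves the arm, as the interface text tells. Its arguments: {"type":"object","properties":{"rows":{"type":"array"},"force":{"type":"number"}},"required":["rows"]}

```bash
mkdir -p pics; ls; cat > h.py <<'E'
from rig import manip, eyes, job
import numpy as np, cv2
def snap(n,f):
    im=eyes.get_image(n); cv2.imwrite('pics/'+f+'.png',cv2.cvtColor(im,cv2.COLOR_RGB2BGR)); return im
def cal(n):
    c=eyes.get_calibration(n); return np.array(c['camera_matrix']),np.array(c['view'])
def proj(n,p):
    K,V=cal(n); q=V[:3,:3]@np.array(p)+V[:3,3]; q=np.array([q[0],-q[1],-q[2]]); u=K@q; return u[:2]/u[2]
def back(n,uv,z):
    K,V=cal(n); d=np.linalg.inv(K)@np.array([uv[0],uv[1],1.]); d=np.array([d[0],-d[1],-d[2]])
    R=V[:3,:3]; o=-R.T@V[:3,3]; w=R.T@d; return o+w*(z-o[2])/w[2]
E
python3 - <<'E'
from h import *
snap('top','t0'); snap('side','s0')
for n in('top','side'):
    c=eyes.get_calibration(n); print(c.keys()); K,V=cal(n); print(K,V)
E
```

```text
pics
dict_keys(['camera_matrix', 'view'])
[[486.34491563   0.         316.69224888]
 [  0.         486.34491563 206.08425796]
 [  0.           0.           1.        ]] [[ 0.00867668 -0.99988982 -0.01204421 -0.01071469]
 [ 0.99523171  0.00746479  0.09725284 -0.50752019]
 [-0.09715221 -0.01283061  0.99518683 -1.52838792]
 [ 0.          0.          0.          1.        ]]
dict_keys(['camera_matrix', 'view'])
[[496.93411308   0.         319.61764313]
 [  0.         496.93411308 201.65359396]
 [  0.           0.           1.        ]] [[-0.78326006 -0.6214047  -0.0189705   0.37215852]
 [ 0.41309106 -0.54300678  0.73109467 -0.28080373]
 [-0.46460677  0.56480071  0.68201225 -1.41523145]
 [ 0.          0.          0.          1.        ]]
```

View pics/t0.png

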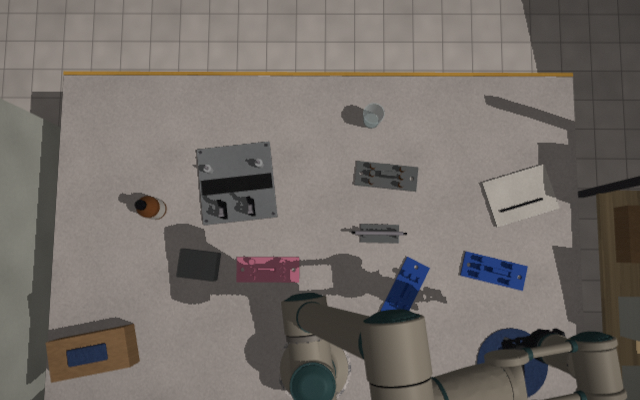

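View pics/s0.png

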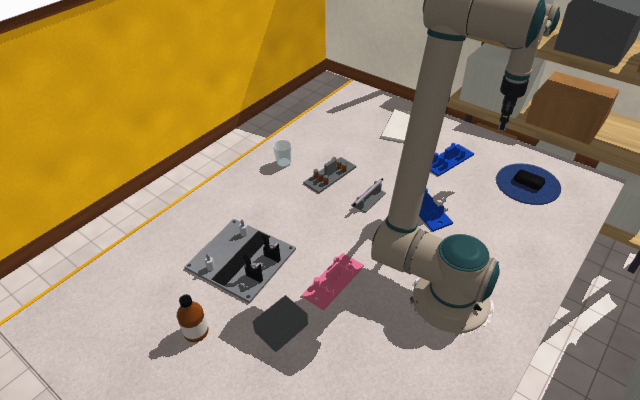

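The top view shows the grey tray with amber vials at (385,176), and these look-alikes: pink (268,269), blue (405,287) and blue (494,271). The probe and cradle are at (379,232), the deck is at (236,183) with posts at (206,168) and (258,162), and the clips are at (217,208) and (246,205). By the description I choose the grey tray, and I'll check it in a close crop.

```bash
python3 - <<'E'
import cv2,numpy as np
t=cv2.imread('pics/t0.png'); 
a=cv2.resize(t[150:250,330:430],None,fx=6,fy=6,interpolation=cv2.INTER_CUBIC)
b=cv2.resize(t[135:230,190:285],None,fx=6,fy=6,interpolation=cv2.INTER_CUBIC)
cv2.imwrite('pics/a.png',a);cv2.imwrite('pics/b.png',b)
E
```

```text
(no output)
```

View pics/a.png

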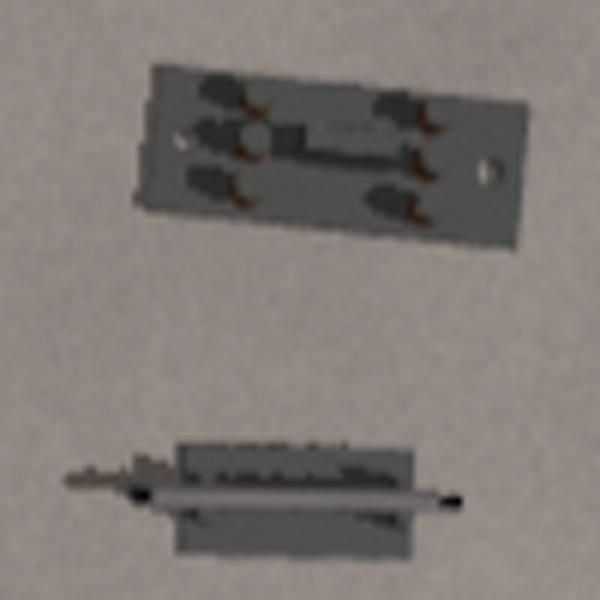

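View pics/b.png

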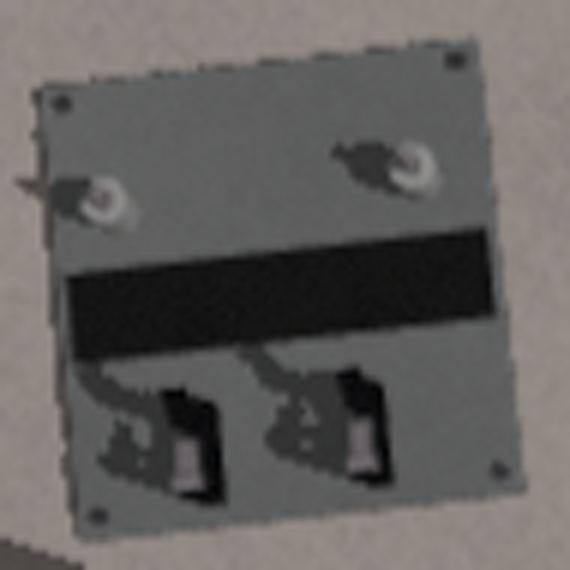

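The crop confirms a grey tray with amber vials. Its plate corners are at (153,65), (528,103), (518,248) and (138,208). The probe rod runs from (150,497) to (440,500), and the deck corners and post rings are clear too. Next I'll fit the poses.

```bash
cat > fit.py <<'E'
from h import *
def f(p,o): return ((p[0]+.5)/6-.5+o[0],(p[1]+.5)/6-.5+o[1])
A=(330,150);B=(190,135)
def rigid(obj,pts):
    obj=np.array(obj,float);pts=np.array(pts)
    oc,pc=obj.mean(0),pts.mean(0);a=obj-oc;b=pts-pc
    th=np.arctan2((a[:,0]*b[:,1]-a[:,1]*b[:,0]).sum(),(a*b).sum());R=np.array([[np.cos(th),-np.sin(th)],[np.sin(th),np.cos(th)]])
    t=pc-R@oc;return t,th,(pts-(obj@R.T+t))*1000
bk=lambda p,o,z:back('top',f(p,o),z)[:2]
np.set_printoptions(precision=4,suppress=True)
# tray
print('tray',rigid([(.04,.1),(.04,-.1),(-.04,-.1),(-.04,.1),(0,.082),(0,-.082)],[bk(p,A,.008) for p in[(153,65),(528,103),(518,248),(138,208),(184,140),(490,172)]]))
print('deck',rigid([(.125,.12),(.125,-.12),(-.125,-.12),(-.125,.12)],[bk(p,B,.012) for p in[(38,90),(478,42),(525,490),(80,540)]]))
print('posts',[bk(p,B,.05) for p in[(104,203),(412,168)]],[bk(p,B,.078) for p in[(102,200),(411,163)]])
print('probe',[bk(p,A,.042) for p in[(150,497),(440,500),(130,495),(463,503)]])
print('cradle',rigid([(.03,.062),(.03,-.062),(-.03,-.062),(-.03,.062)],[bk(p,A,.006) for p in[(176,444),(412,449),(412,559),(177,553)]]))
E
python3 fit.py
python3 - <<'E'
import cv2
s=cv2.imread('pics/s0.png')
a=cv2.resize(s[150:220,295:395],None,fx=5,fy=5,interpolation=cv2.INTER_CUBIC)
b=cv2.resize(s[212:307,180:305],None,fx=5,fy=5,interpolation=cv2.INTER_CUBIC)
o=cv2.copyMakeBorder(a,0,600-0-350 if 0 else 0,0,125,cv2.BORDER_CONSTANT)
import numpy as np
cv2.imwrite('pics/c.png',b); cv2.imwrite('pics/d.png',a)
E
```

```text
tray (array([ 0.6103, -0.2283]), np.float64(-0.09716575635444631), array([[-0.3483,  2.6225],
       [-0.5021, -0.988 ],
       [ 0.0317, -2.4745],
       [ 0.9375,  2.873 ],
       [ 0.1706, -0.1396],
       [-0.2894, -1.8934]]))
deck (array([0.583 , 0.2549]), np.float64(0.12050885836954704), array([[-1.3503,  0.6012],
       [-2.1973, -0.4944],
       [ 1.7114, -0.1079],
       [ 1.8361,  0.0011]]))
posts [array([0.6226, 0.3425]), array([0.6424, 0.1797])] [array([0.6193, 0.3368]), array([0.6398, 0.1765])]
probe [array([ 0.4238, -0.1265]), array([ 0.4234, -0.2778]), array([ 0.4247, -0.116 ]), array([ 0.422 , -0.2898])]
cradle (array([ 0.4238, -0.2059]), np.float64(-0.01224450634586794), array([[-0.649 ,  1.534 ],
       [-0.81  , -0.7488],
       [ 0.4168, -1.0368],
       [ 1.0422,  0.2516]]))
```

View pics/c.png

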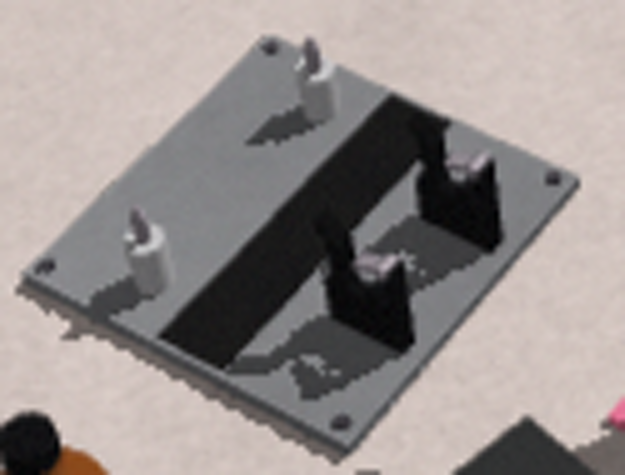

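```bash
python3 - <<'E'
from h import *
np.set_printoptions(precision=1,suppress=True)
def W(t,th,p): c,s=np.cos(th),np.sin(th); return [t[0]+c*p[0]-s*p[1],t[1]+s*p[0]+c*p[1],p[2]]
D=((.583,.2549),.1205)
g=lambda p,o,k:((np.array(p)-o)*k+k/2-.5)
for y in(.082,-.082):
  for z in(.012,.05,.078):
    w=W(*D,(.05,y,z)); print('post',y,z,'c',g(proj('side',w),(180,212),5),'b',g(proj('top',w),(190,135),6))
for x,y in((.125,.12),(.125,-.12),(-.125,-.12),(-.125,.12)):
    w=W(*D,(x,y,.012)); print('deck',x,y,'c',g(proj('side',w),(180,212),5),'b',g(proj('top',w),(190,135),6))
T=((.6103,-.2283),-.097)
for x,y in((.04,.1),(.04,-.1),(-.04,-.1),(-.04,.1)): print('tray',g(proj('side',W(*T,(x,y,.008))),(295,150),5))
for y in(.025,-.025): print('grip',g(proj('side',W(*T,(0,y,.062))),(295,150),5))
for y in(.075,-.075): print('probe',g(proj('side',(.4236,-.2025+y,.042)),(295,150),5))
print(manip.get_state())
E
```

```text
post 0.082 0.012 c [156.9 282. ] b [121.  214.9]
post 0.082 0.05 c [146.2 241. ] b [104.4 202.7]
post 0.082 0.078 c [138. 210.] b [ 91.6 193.3]
post -0.082 0.012 c [323.9 111.5] b [421.7 180.9]
post -0.082 0.05 c [316.6  70.4] b [412.4 167.9]
post -0.082 0.078 c [311.1  39.3] b [405.3 157.8]
deck 0.125 0.12 c [ 21.2 274.9] b [39.2 87.5]
deck 0.125 -0.12 c [269.9  34. ] b [477.2  38. ]
deck -0.125 -0.12 c [582.4 176.7] b [524.8 493.1]
deck -0.125 0.12 c [349.1 449.3] b [ 79.9 543.4]
tray [ 38.6 163.7]
tray [225.4  37.7]
tray [304.8  82.5]
tray [118.3 214.1]
grip [149.6  80.7]
grip [197.2  48.7]
probe [303.4 269.1]
probe [427.8 152.4]
{'clock': 0.1, 'qpos': array([-1.4,  0.3,  1.5,  0. ,  1.4, -0.1]), 'qd': array([ 0., -0., -0., -0.,  0.,  0.]), 'effort': array([  0. , -41.8, -24.6,  -0. ,   0. ,  -0. ]), 'position': array([ 0.1, -0.6,  0.2]), 'ee_rot': array([-0. ,  1. ,  0.1,  0. ]), 'contact_force': array([-0.3, -0. ,  0. ]), 'moment': array([-0. , -0.1, -0. ]), 'gripper_force': 0.0, 'width': 0.08526223058123282}
```

View pics/d.png

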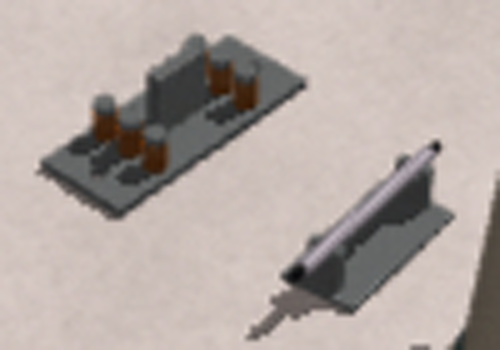

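The side view matches the fitted tray to within about 0.5 mm and the deck to within about 1–2 mm. Now the tool pose.

```bash
cat >> h.py <<'E'
from scipy.spatial.transform import Rotation as Rn
def st():
    s=manip.get_state(); w,x,y,z=s['ee_rot']; R=Rn.from_quat([x,y,z,w]).as_matrix()
    print('t%.2f pos %s yaw_y %.4f zax %s q %s F %s M %s w %.4f gf %.1f'%(s['clock'],np.round(s['position'],4),np.arctan2(R[1,1],R[0,1]),np.round(R[:,2],4),np.round(s['qpos'],2),np.round(s['contact_force'],2),np.round(s['moment'],2),s['width'],s['gripper_force']))
E
python3 -c "
from h import *
st()"
```

```text
t0.10 pos [ 0.1427 -0.5566  0.2415] yaw_y -1.3200 zax [-2.0e-04  1.6e-03 -1.0e+00] q [-1.44  0.28  1.51  0.    1.36 -0.12] F [-0.34 -0.02  0.03] M [-0.01 -0.05 -0.02] w 0.0853 gf 0.0
```

Emit:
{"op": "drive_tool", "data": {
  "rows": [
    [[0,0,0.153],[4.6,3.2,0],8.5],
    [[0,0,0.153],[4.6,3.2,0],8.5],
    [[0,0,0.153],[4.6,3.2,0],8.5],
    [[0,0,0.153],[4.6,3.2,0],8.5],
    [[0,0,0.153],[4.6,3.2,0],8.5],
    [[0,0,0.153],[4.6,3.2,0],8.5],
    [[0,0,0.153],[4.6,3.2,0],8.5],
    [[0,0,0.152],[4.6,3.2,0],8.5]
  ]
}}

```text
clock: 1.1
position: [0.5119, -0.2997, 0.2419]
ee_rot: [-0.0, 0.739, 0.674, -0.0]
contact_force: [-0.8, -1.2, -0.1]
width: 0.0848
gripper_force: 0.0
```

Emit:
{"op": "drive_tool", "data": {
  "rows": [
    [[0,0,0],[4,3,0],8.5],
    [[0,0,0],[4,3,0],6.0],
    [[0,0,0],[1.96,1.23,-2],5.0],
    [[0,0,0],[0,0,-6],5.0],
    [[0,0,0],[0,0,-5.5],5.0],
    [[0,0,0],[0,0,0],5.0],
    [[0,0,0],[0,0,0],5.0]
  ]
}}

```text
clock: 1.98
position: [0.6109, -0.2297, 0.1085]
ee_rot: [0.001, 0.741, 0.672, 0.0]
contact_force: [-0.0, -1.5, 1.4]
width: 0.0499
gripper_force: 0.0
```

```bash
python3 -c "
from h import *
st()"
```

```text
t1.98 pos [ 0.6109 -0.2297  0.1085] yaw_y -0.0975 zax [ 0.0016 -0.0011 -1.    ] q [-0.47  0.48  1.52 -0.    1.13 -0.37] F [-0.01 -1.51  1.43] M [-0.02 -0.   -0.04] w 0.0499 gf 0.0
```

Emit:
{"op": "drive_tool", "data": {
  "rows": [
    [[0,0,0],[0,0.14,-3.0],5.0],
    [[0,0,0],[0,0,-2.5],5.0],
    [[0,0,0],[0,0,-1.6],5.0],
    [[0,0,0],[0,0,0],1.0],
    [[0,0,0],[0,0,0],1.0],
    [[0,0,0],[0,0,0],1.0],
    [[0,0,0],[0,0,0],1.0],
    [[0,0,0],[0,0,0],1.0]
  ],
  "force": 70
}}

```text
clock: 2.98
position: [0.6115, -0.2281, 0.0381]
ee_rot: [0.002, 0.741, 0.672, 0.001]
contact_force: [-0.2, -1.2, 6.3]
width: 0.0131
gripper_force: 69.8
```

```bash
python3 -c "
from h import *
st()"
```

```text
t2.98 pos [ 0.6115 -0.2281  0.0381] yaw_y -0.0969 zax [ 0.0032 -0.0018 -1.    ] q [-0.46  0.55  1.6  -0.    0.98 -0.37] F [-0.25 -1.24  6.28] M [ 0.01  0.2  -0.01] w 0.0131 gf 69.8
```

Emit:
{"op": "drive_tool", "data": {
  "rows": [
    [[0,0,0],[0,0,1.5],1.0],
    [[0,0,0],[0,0,3.0],1.0],
    [[0,0,0],[0,0,4.0],1.0],
    [[0,0,0],[0,0,3.5],1.0],
    [[0,0,0],[0,0,0],1.0]
  ]
}}

```text
clock: 3.6
position: [0.612, -0.228, 0.1596]
ee_rot: [0.003, 0.741, 0.672, 0.001]
contact_force: [0.1, 0.1, -3.2]
width: 0.0133
gripper_force: 68.8
```

Emit:
{"op": "drive_tool", "data": {
  "rows": [
    [[0,0,0.01],[0.1,3,0],1.0],
    [[0,0,0.03],[0.3,5.5,0],1.0],
    [[0,0,0.03],[0.3,5.5,0],1.0],
    [[0,0,0.03],[0.3,5.5,0],1.0],
    [[0,0,0.03],[0.3,5.5,0],1.0],
    [[0,0,0.03],[0.3,5.5,0],1.0],
    [[0,0,0.03],[0.3,5.5,0],1.0],
    [[0,0,0.0275],[0.15,5,0],1.0]
  ]
}}

```text
clock: 4.6
position: [0.6293, 0.1845, 0.1537]
ee_rot: [-0.001, 0.663, 0.749, -0.002]
contact_force: [0.9, -0.1, -3.1]
width: 0.0136
gripper_force: 68.6
```

Emit:
{"op": "drive_tool", "data": {
  "rows": [
    [[0,0,0],[0,5,0],1.0],
    [[0,0,0],[0,3,0],1.0],
    [[0,0,0],[0,0,0],1.0],
    [[0,0,0],[0,0,0],1.0],
    [[0,0,0],[0,0,0],1.0],
    [[0,0,0],[0,0,0],1.0]
  ]
}}

```text
clock: 5.35
position: [0.6309, 0.2615, 0.1562]
ee_rot: [0.0, 0.664, 0.748, -0.0]
contact_force: [0.3, -0.0, -3.4]
width: 0.0133
gripper_force: 68.6
```

```bash
python3 -c "
from h import *
st()"
```

```text
t5.35 pos [0.6309 0.2615 0.1562] yaw_y 0.1190 zax [-2.e-04 -2.e-04 -1.e+00] q [ 0.29  0.49  1.38 -0.    1.27  0.17] F [ 0.34 -0.02 -3.39] M [-0.01 -0.02  0.01] w 0.0133 gf 68.6
```

Emit:
{"op": "drive_tool", "data": {
  "rows": [
    [[0,0,0],[0.1,0,-1.6],1.0],
    [[0,0,0],[0,0,-1.6],1.0],
    [[0,0,0],[0,0,0],1.0],
    [[0,0,0],[0,0,0],1.0],
    [[0,0,0],[0,0,0],1.0]
  ]
}}

```text
clock: 5.98
position: [0.6322, 0.2629, 0.1249]
ee_rot: [0.0, 0.663, 0.748, 0.001]
contact_force: [0.8, -0.4, -3.0]
width: 0.013
gripper_force: 68.4
```

```bash
python3 - <<'E'
from h import *
st()
t=snap('top','t1');s=snap('side','s1')
a=cv2.resize(t[135:235,185:285],None,fx=5,fy=5,interpolation=cv2.INTER_CUBIC)[:420]
b=cv2.resize(s[185:285,170:250],None,fx=5,fy=5,interpolation=cv2.INTER_CUBIC)
o=np.zeros((500,800,3),np.uint8); a=cv2.resize(t[140:215,190:270],(400,375),interpolation=cv2.INTER_CUBIC); o[:375,:400]=a; o[:,400:]=b
cv2.imwrite('pics/e.png',o[:,:,::-1])
E
```

```text
t5.97 pos [0.6322 0.2629 0.1249] yaw_y 0.1206 zax [ 1.3e-03  4.0e-04 -1.0e+00] q [ 0.29  0.51  1.42 -0.    1.2   0.17] F [ 0.83 -0.39 -3.04] M [-0.02 -0.01  0.01] w 0.0130 gf 68.4
```

View pics/e.png

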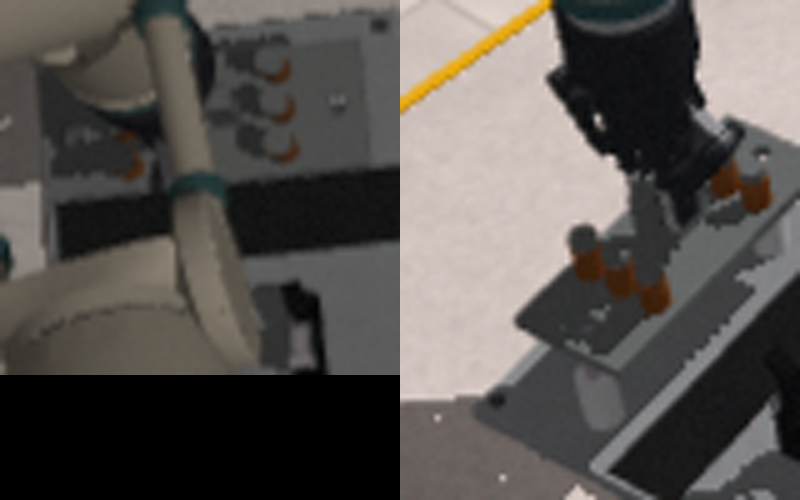

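```bash
python3 - <<'E'
from h import *
np.set_printoptions(precision=1,suppress=True)
def W(t,th,p): c,s=np.cos(th),np.sin(th); return [t[0]+c*p[0]-s*p[1],t[1]+s*p[0]+c*p[1],p[2]]
T=((.6322,.2629),.1206)
gs=lambda w:(proj('side',w)-(170,185))*5+2+np.array([400,0]); gt=lambda w:(proj('top',w)-(190,140))*5+2
for x,y in((.04,.1),(.04,-.1),(-.04,-.1),(-.04,.1)): w=W(*T,(x,y,.0948));print('corner',gs(w),gt(w))
for y in(.082,-.082):
  w=W(*T,(0,y,.0948));print('hole',gs(w),gt(w))
  for z in(.05,.078):
    w=W(((.583,.2549)),.1205,(.05,y,z));print('post',z,gs(w),gt(w))
t=cv2.imread('pics/t1.png');s=cv2.imread('pics/s1.png')
a=cv2.resize(t[148:172,245:269],(400,400),interpolation=cv2.INTER_CUBIC)
b=cv2.resize(s[200:265,190:255],(400,400),interpolation=cv2.INTER_CUBIC)
b=cv2.convertScaleAbs(b,alpha=1.6); a=cv2.convertScaleAbs(a,alpha=1.6)
cv2.imwrite('pics/f.png',np.hstack([a,b]))
E
```

```text
corner [508.2 322.1] [31.8 71.6]
corner [723.6 117.5] [353.3  35.2]
corner [824.8 162.6] [366.4 162.4]
corner [613.4 375.6] [ 43.2 198.9]
hole [581.  328.3] [ 66.5 131.8]
post 0.05 [596.2 376. ] [ 86.9 143.8]
post 0.078 [588. 345.] [ 76.3 136. ]
hole [755.9 157.3] [330.8 101.9]
post 0.05 [766.6 205.4] [343.6 114.8]
post 0.078 [761.1 174.3] [337.7 106.4]
```

View pics/f.png

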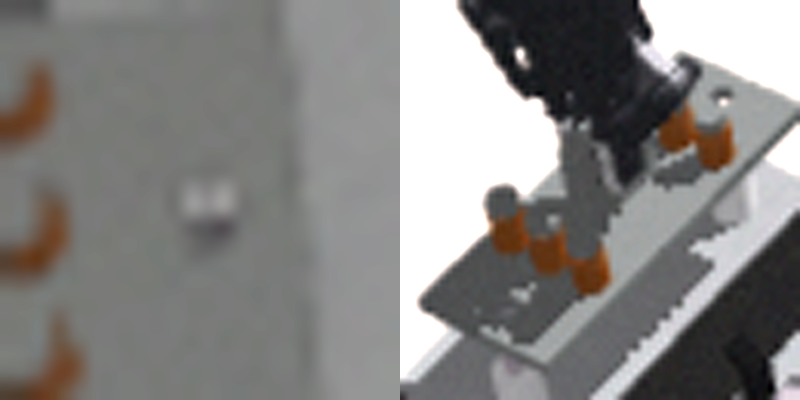

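The tray sits about 2 mm short in y and 1 mm short in x, relative to the pins. The right hole in the top view is at (256.9,160.3), with the bright pin and shoulder visible through it. I'll correct that and feel my way down onto the tapers.

Emit:
{"op": "drive_tool", "data": {
  "rows": [
    [[0,0,0],[0.15,0.2,0],1.0],
    [[0,0,0],[0,0,-0.4],1.0],
    [[0,0,0],[0,0,-0.4],1.0],
    [[0,0,0],[0,0,0],1.0],
    [[0,0,0],[0,0,-0.3],1.0],
    [[0,0,0],[0,0,0],1.0],
    [[0,0,0],[0,0,0],1.0]
  ]
}}

```text
clock: 6.95
position: [0.6333, 0.2646, 0.1134]
ee_rot: [0.0, 0.663, 0.748, 0.0]
contact_force: [-0.7, 0.9, -2.3]
width: 0.0131
gripper_force: 68.5
```

```bash
python3 - <<'E'
from h import *
st()
t=snap('top','t2'); g=cv2.cvtColor(t,cv2.COLOR_RGB2GRAY); print(g[152:170,248:268])
E
```

```text
t6.95 pos [0.6333 0.2646 0.1134] yaw_y 0.1205 zax [ 2.e-04 -0.e+00 -1.e+00] q [ 0.29  0.53  1.43 -0.    1.18  0.17] F [-0.67  0.89 -2.3 ] M [-0.05  0.01  0.01] w 0.0131 gf 68.5
[[73 74 75 76 75 75 75 75 77 75 75 76 75 74 85 90 92 93 93 93]
 [69 74 75 75 74 76 76 75 76 75 75 75 75 75 83 90 91 92 93 93]
 [68 75 75 74 76 75 76 76 75 75 76 75 76 75 81 89 92 92 92 91]
 [73 75 75 76 75 76 75 76 76 75 76 74 75 74 80 90 92 92 92 93]
 [75 75 75 75 77 75 75 76 75 74 75 75 74 75 81 89 90 90 92 91]
 [76 75 75 75 76 76 75 76 75 75 76 76 74 75 79 91 92 92 93 92]
 [74 75 75 75 76 76 75 76 72 69 72 75 77 77 75 88 93 92 93 90]
 [72 75 77 75 76 75 75 75 67 68 70 75 77 76 74 89 92 92 91 91]
 [67 74 75 74 75 76 77 72 70 87 71 72 76 76 72 88 93 91 92 93]
 [56 73 76 77 76 75 76 74 69 86 62 66 74 75 75 86 92 91 93 93]
 [51 71 75 75 76 76 76 75 65 57 56 68 75 76 76 80 91 92 91 92]
 [60 73 75 74 74 76 76 75 72 66 67 75 77 76 75 76 88 89 92 93]
 [69 74 75 75 75 77 76 76 77 76 76 76 76 77 77 78 88 90 92 92]
 [76 77 76 76 76 77 74 76 77 75 76 76 75 77 77 80 89 91 92 92]
 [76 76 76 77 76 75 78 76 76 75 76 77 77 76 76 81 88 92 93 92]
 [70 75 77 76 76 77 76 76 77 77 76 77 76 76 77 80 90 91 91 93]
 [61 68 73 75 77 77 76 76 77 75 76 75 76 76 78 76 89 90 90 93]
 [57 59 72 76 76 77 78 77 77 77 76 75 77 77 77 76 88 90 91 93]]
```

Emit:
{"op": "drive_tool", "data": {
  "rows": [
    [[0,0,0],[0,0.05,-0.2],1.0],
    [[0,0,0],[0,0,-0.2],1.0],
    [[0,0,0],[0,0,0],1.0],
    [[0,0,0],[0,0,0],1.0]
  ]
}}

```text
clock: 7.5
position: [0.6333, 0.2652, 0.1093]
ee_rot: [0.0, 0.663, 0.748, 0.0]
contact_force: [0.2, -0.6, -2.6]
width: 0.0131
gripper_force: 68.5
```

```bash
python3 -c "
from h import *
st()"
```

```text
t7.50 pos [0.6333 0.2652 0.1093] yaw_y 0.1205 zax [ 1.e-04 -0.e+00 -1.e+00] q [ 0.3   0.53  1.44 -0.    1.18  0.17] F [ 0.19 -0.61 -2.64] M [ 0.05 -0.03 -0.01] w 0.0131 gf 68.5
```

Emit:
{"op": "drive_tool", "data": {
  "rows": [
    [[0,0,0],[0,0,-0.2],1.0],
    [[0,0,0],[0,0,-0.2],1.0],
    [[0,0,0],[0,0,0],1.0],
    [[0,0,0],[0,0,0],1.0]
  ]
}}

```text
clock: 8.0
position: [0.6334, 0.2651, 0.1053]
ee_rot: [0.0, 0.663, 0.748, 0.0]
contact_force: [1.5, -0.0, -2.9]
width: 0.013
gripper_force: 68.6
```

```bash
python3 -c "
from h import *
st()"
```

```text
t8.00 pos [0.6334 0.2651 0.1053] yaw_y 0.1204 zax [ 1.e-04 -1.e-04 -1.e+00] q [ 0.3   0.53  1.44 -0.    1.17  0.17] F [ 1.47 -0.04 -2.87] M [-0.04 -0.05 -0.01] w 0.0130 gf 68.6
```

Emit:
{"op": "drive_tool", "data": {
  "rows": [
    [[0,0,0],[0.03,0,-0.25],1.0],
    [[0,0,0],[0,0,-0.25],1.0],
    [[0,0,0],[0,0,-0.25],1.0],
    [[0,0,0],[0,0,-0.25],1.0],
    [[0,0,0],[0,0,0],1.0]
  ]
}}

```text
clock: 8.62
position: [0.6335, 0.2651, 0.095]
ee_rot: [-0.0, 0.663, 0.748, -0.0]
contact_force: [0.5, -0.4, -3.2]
width: 0.0133
gripper_force: 68.6
```

```bash
python3 -c "
from h import *
st()"
```

```text
t8.62 pos [0.6335 0.2651 0.095 ] yaw_y 0.1205 zax [-4.e-04 -2.e-04 -1.e+00] q [ 0.3   0.54  1.45 -0.    1.15  0.17] F [ 0.55 -0.35 -3.18] M [0.03 0.02 0.08] w 0.0133 gf 68.6
```

Going down freely on both pins. 7 mm to the shoulder.

Emit:
{"op": "drive_tool", "data": {
  "rows": [
    [[0,0,0],[0,0,-0.3],1.0],
    [[0,0,0],[0,0,-0.25],1.0],
    [[0,0,0],[0,0,-0.1],1.0],
    [[0,0,0],[0,0,-0.1],1.0],
    [[0,0,0],[0,0,0],1.0]
  ]
}}

```text
clock: 9.25
position: [0.6336, 0.2652, 0.0881]
ee_rot: [0.0, 0.663, 0.748, 0.0]
contact_force: [-1.0, -0.1, -0.9]
width: 0.0133
gripper_force: 68.9
```

```bash
python3 -c "
from h import *
st()"
```

```text
t9.25 pos [0.6336 0.2652 0.0881] yaw_y 0.1205 zax [ 2.e-04  0.e+00 -1.e+00] q [ 0.3   0.55  1.46 -0.    1.13  0.17] F [-1.04 -0.09 -0.87] M [-0.09  0.12 -0.09] w 0.0133 gf 68.9
```

Emit:
{"op": "drive_tool", "data": {
  "rows": [
    [[0,0,0],[0,0,-0.1],1.0],
    [[0,0,0],[0,0,0],1.0],
    [[0,0,0],[0,0,0],5.0],
    [[0,0,0],[0,0,0],5.0],
    [[0,0,0],[0,0,0],5.0],
    [[0,0,0],[0,0,0],5.0]
  ]
}}

```text
clock: 10.0
position: [0.6337, 0.2651, 0.0866]
ee_rot: [0.0, 0.663, 0.748, -0.0]
contact_force: [-0.1, -0.2, 0.1]
width: 0.0498
gripper_force: 0.0
```

Emit:
{"op": "drive_tool", "data": {
  "rows": [
    [[0,0,0],[0,0,3],5.0],
    [[0,0,0],[0,0,5],5.0],
    [[0,0,0],[0,0,5],5.0],
    [[0,0,-0.03],[-3.5,-5,0],5.0],
    [[0,0,-0.03],[-3.5,-5,0],5.0],
    [[0,0,-0.03],[-3.5,-5,0],5.0],
    [[0,0,-0.03],[-3.5,-5,0],5.0],
    [[0,0,-0.0125],[-3,-5,0],5.0]
  ]
}}

```text
clock: 11.0
position: [0.4622, 0.0138, 0.217]
ee_rot: [0.0, 0.711, 0.703, 0.0]
contact_force: [0.7, -0.5, 0.6]
width: 0.05
gripper_force: 0.0
```

```bash
python3 - <<'E'
from h import *
st()
np.set_printoptions(precision=1,suppress=True)
t=snap('top','t3'); s=snap('side','s3')
o=np.zeros((500,800,3),np.uint8); o[:450,:400]=cv2.resize(t[145:235,195:275],(400,450),interpolation=cv2.INTER_CUBIC); o[:,400:]=cv2.resize(s[205:305,180:260],(400,500),interpolation=cv2.INTER_CUBIC)
cv2.imwrite('pics/g.png',o[:,:,::-1])
def W(t,th,p): c,s=np.cos(th),np.sin(th); return [t[0]+c*p[0]-s*p[1],t[1]+s*p[0]+c*p[1],p[2]]
T=((.6326,.2609),.1205)
for x,y in((.04,.1),(.04,-.1),(-.04,-.1),(-.04,.1)): w=W(*T,(x,y,.058));print((proj('top',w)-(195,145))*5+2,(proj('side',w)-(180,205))*5+2+np.array([400,0]))
E
```

```text
t11.00 pos [0.4622 0.0138 0.217 ] yaw_y -0.0118 zax [ 8.e-04 -5.e-04 -1.e+00] q [-0.12  0.12  1.77 -0.    1.25 -0.11] F [ 0.66 -0.55  0.56] M [-0.06 -0.01  0.01] w 0.0500 gf 0.0
[25.  57.9] [472.4 261. ]
[338.9  22.4] [683.2  56.8]
[351.7 146.5] [782.9 102. ]
[ 36.2 182.2] [576.  314.4]
```

View pics/g.png

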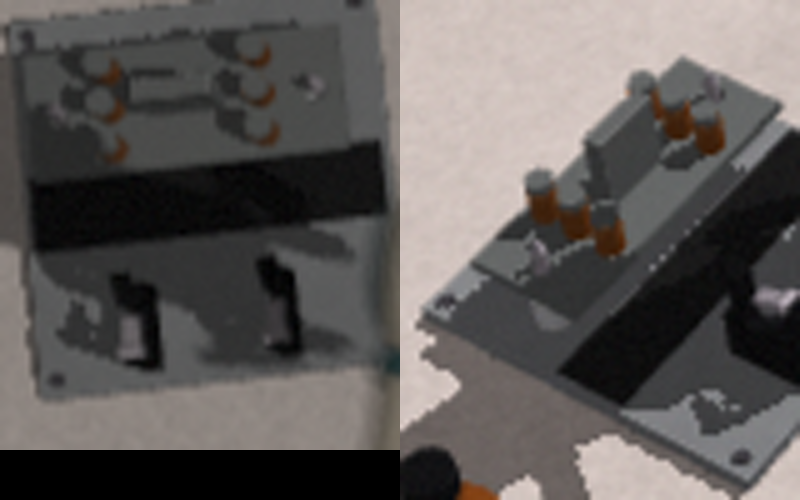

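The tray is home, with both pins through its holes and the plate on the shoulders. Its right edge lies where the model predicts, at about (340–351). Next is the probe.

Emit:
{"op": "drive_tool", "data": {
  "rows": [
    [[0,0,0],[-0.7,-4.5,0],5.0],
    [[0,0,0],[-0.7,-4.5,0],5.0],
    [[0,0,0],[-0.7,-4.5,-2],5.0],
    [[0,0,0],[-0.7,-4.5,-4],4.0],
    [[0,0,0],[-0.7,-3.6,-4],4.0],
    [[0,0,0],[0,0,-3],4.0],
    [[0,0,0],[0,0,0],4.0],
    [[0,0,0],[0,0,0],4.0]
  ]
}}

```text
clock: 12.1
position: [0.4297, -0.2008, 0.0877]
ee_rot: [0.001, 0.711, 0.703, 0.0]
contact_force: [-0.2, 0.8, 0.6]
width: 0.0396
gripper_force: 0.0
```

```bash
python3 -c "
from h import *
st()"
```

```text
t12.10 pos [ 0.4297 -0.2008  0.0877] yaw_y -0.0112 zax [ 1.6e-03 -8.0e-04 -1.0e+00] q [-0.58  0.27  1.95  0.    0.92 -0.57] F [-0.22  0.81  0.59] M [-0.07 -0.01 -0.04] w 0.0396 gf 0.0
```

Emit:
{"op": "drive_tool", "data": {
  "rows": [
    [[0,0,0],[-0.55,-0.2,0],4.0],
    [[0,0,0],[0,0,-2.5],4.0],
    [[0,0,0],[0,0,-2.0],4.0],
    [[0,0,0],[0,0,-1.05],4.0],
    [[0,0,0],[0,0,0],0.5],
    [[0,0,0],[0,0,0],0.5],
    [[0,0,0],[0,0,0],0.5],
    [[0,0,0],[0,0,0],0.5]
  ],
  "force": 70
}}

```text
clock: 13.1
position: [0.4237, -0.2031, 0.032]
ee_rot: [0.001, 0.711, 0.703, 0.0]
contact_force: [-0.1, 1.4, 4.2]
width: 0.0098
gripper_force: 68.4
```

```bash
python3 -c "
from h import *
st()"
```

```text
t13.10 pos [ 0.4237 -0.2031  0.032 ] yaw_y -0.0120 zax [ 1.6e-03 -8.0e-04 -1.0e+00] q [-0.6   0.35  2.02  0.    0.77 -0.58] F [-0.09  1.44  4.15] M [ 0.11 -0.01  0.01] w 0.0098 gf 68.4
```

Emit:
{"op": "drive_tool", "data": {
  "rows": [
    [[0,0,0],[0,0,1.5],0.5],
    [[0,0,0],[0,0,3],0.5],
    [[0,0,0],[0,0,4],0.5],
    [[0,0,0],[0,0,4],0.5],
    [[0,0,0],[0,0,2],0.5],
    [[0,0,0.01],[0.4,2.5,0],0.5],
    [[0,0,0.015],[0.8,4.5,0],0.5],
    [[0,0,0.015],[0.8,4.5,0],0.5]
  ]
}}

```text
clock: 14.1
position: [0.443, -0.0869, 0.1763]
ee_rot: [0.0, 0.697, 0.717, 0.0]
contact_force: [1.4, -0.7, -1.9]
width: 0.0097
gripper_force: 68.7
```

Emit:
{"op": "drive_tool", "data": {
  "rows": [
    [[0,0,0.015],[0.8,4.5,0],0.5],
    [[0,0,0.015],[0.8,4.5,0],0.5],
    [[0,0,0.015],[0.8,4.5,0],0.5],
    [[0,0,0.015],[0.8,4.5,0],0.5],
    [[0,0,0.015],[0.8,4.5,0],0.5],
    [[0,0,0.015],[0.8,4.5,0],0.5],
    [[0,0,0.0025],[0.7,4.0,0],0.5],
    [[0,0,0],[0,2.7,0],0.5]
  ]
}}

```text
clock: 15.1
position: [0.4983, 0.2509, 0.176]
ee_rot: [0.0, 0.663, 0.749, 0.0]
contact_force: [0.2, -1.1, -0.8]
width: 0.0093
gripper_force: 68.7
```

Emit:
{"op": "drive_tool", "data": {
  "rows": [
    [[0,0,0],[0,0,0],0.5],
    [[0,0,0],[0,0,0],0.5],
    [[0,0,0],[0,0,0],0.5]
  ]
}}

```text
clock: 15.48
position: [0.498, 0.2481, 0.1763]
ee_rot: [0.0, 0.664, 0.748, -0.0]
contact_force: [0.9, -1.0, -0.6]
width: 0.0099
gripper_force: 68.7
```

```bash
python3 -c "
from h import *
st()"
```

```text
t15.47 pos [0.498  0.2481 0.1763] yaw_y 0.1194 zax [-2.e-04 -5.e-04 -1.e+00] q [ 0.34  0.29  1.65 -0.    1.2   0.22] F [ 0.93 -1.   -0.57] M [0.   0.05 0.01] w 0.0099 gf 68.7
```

Emit:
{"op": "drive_tool", "data": {
  "rows": [
    [[0,0,0],[0.1,0.05,-3],0.5],
    [[0,0,0],[0,0,-3],0.5],
    [[0,0,0],[0,0,-2],0.5],
    [[0,0,0],[0,0,-1],0.5],
    [[0,0,0],[0,0,-0.5],0.5],
    [[0,0,0],[0,0,-0.5],0.5],
    [[0,0,0],[0,0,0],0.5],
    [[0,0,0],[0,0,0],0.5]
  ]
}}

```text
clock: 16.48
position: [0.4994, 0.2498, 0.0768]
ee_rot: [0.0, 0.663, 0.748, 0.0]
contact_force: [0.3, -0.7, -0.9]
width: 0.0097
gripper_force: 68.7
```

Emit:
{"op": "drive_tool", "data": {
  "rows": [
    [[0,0,0],[0.1,0,0],0.5],
    [[0,0,0],[0,0,0],0.5],
    [[0,0,0],[0,0,0],0.5]
  ]
}}

```text
clock: 16.85
position: [0.5001, 0.2497, 0.0764]
ee_rot: [0.0, 0.663, 0.748, 0.0]
contact_force: [-1.0, -0.4, -0.3]
width: 0.0095
gripper_force: 68.7
```

Emit:
{"op": "drive_tool", "data": {
  "rows": [
    [[0,0,0],[0.1,0,0],0.5],
    [[0,0,0],[0,0,0],0.5],
    [[0,0,0],[0,0,0],0.5]
  ]
}}

```text
clock: 17.23
position: [0.5011, 0.2497, 0.0763]
ee_rot: [-0.0, 0.663, 0.748, -0.0]
contact_force: [0.6, 0.0, -1.0]
width: 0.01
gripper_force: 68.7
```

Emit:
{"op": "drive_tool", "data": {
  "rows": [
    [[0,0,0],[0.1,0,0],0.5],
    [[0,0,0],[0,0,0],0.5],
    [[0,0,0],[0,0,0],0.5]
  ]
}}

```text
clock: 17.6
position: [0.5019, 0.2496, 0.0763]
ee_rot: [-0.0, 0.663, 0.748, -0.0]
contact_force: [-0.8, 0.3, -0.6]
width: 0.009
gripper_force: 68.7
```

Emit:
{"op": "drive_tool", "data": {
  "rows": [
    [[0,0,0],[0.1,0,0],0.5],
    [[0,0,0],[0,0,0],0.5],
    [[0,0,0],[0,0,0],0.5]
  ]
}}

```text
clock: 17.98
position: [0.502, 0.2496, 0.0762]
ee_rot: [-0.001, 0.663, 0.748, -0.001]
contact_force: [-4.5, 0.7, 1.5]
width: 0.0099
gripper_force: 68.9
```

Contact with the +x prong came at x = 0.502, so I'll back off 1.5 mm past it to centre and push down.

Emit:
{"op": "drive_tool", "data": {
  "rows": [
    [[0,0,0],[-0.25,-0.05,0],0.5],
    [[0,0,0],[0,0,-0.5],0.5],
    [[0,0,0],[0,0,-0.5],0.5],
    [[0,0,0],[0,0,-0.5],0.5],
    [[0,0,0],[0,0,0],0.5],
    [[0,0,0],[0,0,0],0.5]
  ],
  "force": 90
}}

```text
clock: 18.73
position: [0.5019, 0.2494, 0.0612]
ee_rot: [0.001, 0.663, 0.748, 0.001]
contact_force: [4.7, 0.2, -2.3]
width: 0.0092
gripper_force: 88.0
```

```bash
python3 -c "
from h import *
st()"
```

```text
t18.73 pos [0.5019 0.2494 0.0612] yaw_y 0.1205 zax [ 2.5e-03  5.0e-04 -1.0e+00] q [ 0.34  0.41  1.79 -0.    0.93  0.22] F [ 4.7   0.17 -2.31] M [ 0.12 -0.66 -0.02] w 0.0092 gf 88.0
```

Emit:
{"op": "drive_tool", "data": {
  "rows": [
    [[0,0,0],[0,0,-0.4],0.5],
    [[0,0,0],[0,0,-0.4],0.5],
    [[0,0,0],[0,0,-0.3],0.5],
    [[0,0,0],[0,0,-0.2],0.5],
    [[0,0,0],[0,0,0],0.5],
    [[0,0,0],[0,0,0],0.5]
  ]
}}

```text
clock: 19.48
position: [0.5002, 0.2491, 0.0482]
ee_rot: [-0.0, 0.663, 0.748, -0.0]
contact_force: [-0.1, -0.0, -1.2]
width: 0.0093
gripper_force: 88.1
```

```bash
python3 -c "
from h import *
st()"
```

```text
t19.48 pos [0.5002 0.2491 0.0482] yaw_y 0.1205 zax [-7.e-04 -2.e-04 -1.e+00] q [0.34 0.43 1.81 0.   0.9  0.22] F [-0.08 -0.05 -1.19] M [-0.   -0.03  0.01] w 0.0093 gf 88.1
```

Emit:
{"op": "drive_tool", "data": {
  "rows": [
    [[0,0,0],[0,0,-0.1],0.5],
    [[0,0,0],[0,0,-0.1],0.5],
    [[0,0,0],[0,0,0],0.5],
    [[0,0,0],[0,0,0],0.5]
  ]
}}

```text
clock: 19.98
position: [0.5006, 0.2492, 0.0471]
ee_rot: [0.0, 0.663, 0.748, 0.0]
contact_force: [-1.8, -1.0, 5.1]
width: 0.009
gripper_force: 88.7
```

```bash
python3 -c "
from h import *
st()"
```

```text
t19.98 pos [0.5006 0.2492 0.0471] yaw_y 0.1205 zax [ 5.e-04  2.e-04 -1.e+00] q [0.34 0.43 1.81 0.   0.9  0.22] F [-1.78 -0.98  5.12] M [-0.1   0.28 -0.03] w 0.0090 gf 88.7
```

The probe is on the floor of the slots (5 N upward). I'll release, retreat and look.

Emit:
{"op": "drive_tool", "data": {
  "rows": [
    [[0,0,0],[0,0,0],3.0],
    [[0,0,0],[0,0,0],3.0],
    [[0,0,0],[0,0,0],3.0],
    [[0,0,0],[0,0,2],3.0],
    [[0,0,0],[0,0,4],3.0],
    [[0,0,0],[0,0,5],3.0],
    [[0,0,0],[0,0,5],3.0],
    [[0,0,0],[-3,-5,0],3.0]
  ]
}}

```text
clock: 20.98
position: [0.4759, 0.2014, 0.2109]
ee_rot: [0.004, 0.662, 0.749, 0.006]
contact_force: [0.2, -1.3, -1.0]
width: 0.0299
gripper_force: 0.0
```

Emit:
{"op": "drive_tool", "data": {
  "rows": [
    [[0,0,0],[-2,-5,0],3.0],
    [[0,0,0],[-2,-6,0],3.0],
    [[0,0,0],[0,-6,0],3.0],
    [[0,0,0],[0,-6,0],3.0],
    [[0,0,0],[0,0,0],3.0],
    [[0,0,0],[0,0,0],3.0]
  ]
}}

```text
clock: 21.72
position: [0.4306, -0.0299, 0.2062]
ee_rot: [-0.0, 0.664, 0.748, 0.0]
contact_force: [0.0, 0.9, 0.2]
width: 0.0298
gripper_force: 0.0
```

```bash
python3 - <<'E'
from h import *
st()
t=snap('top','t4'); s=snap('side','s4')
o=np.zeros((570,800,3),np.uint8); o[:500,:400]=cv2.resize(t[135:235,195:275],(400,500),interpolation=cv2.INTER_CUBIC); o[:500,400:]=cv2.resize(s[210:310,220:300],(400,500),interpolation=cv2.INTER_CUBIC)
cv2.imwrite('pics/k.png',cv2.convertScaleAbs(o[:,:,::-1],alpha=1.4))
E
```

```text
t21.73 pos [ 0.4306 -0.0299  0.2062] yaw_y 0.1191 zax [-3.e-04  1.e-03 -1.e+00] q [-0.23  0.08  1.85  0.    1.21 -0.35] F [0.04 0.9  0.21] M [ 0.06 -0.02 -0.02] w 0.0298 gf 0.0
```

View pics/k.png

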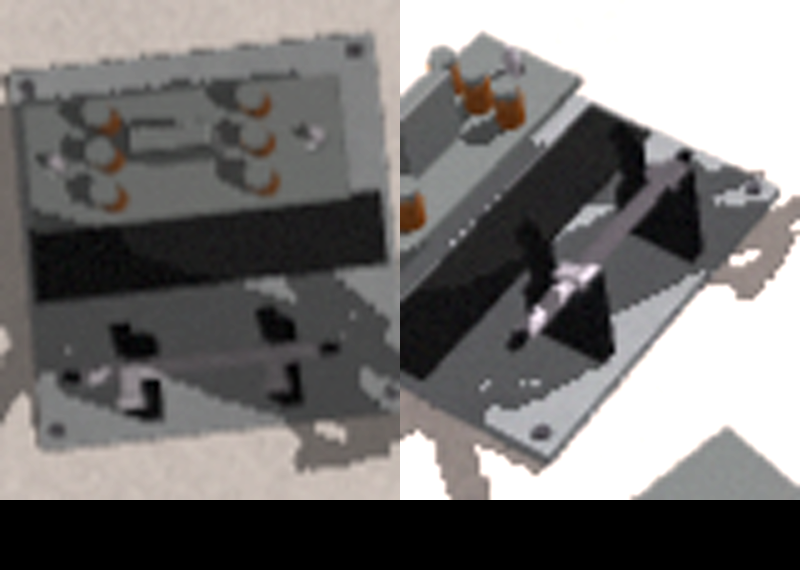

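The picture shows the probe lying through both forks, with its stubs at (68,377) and (332,347), the jaws over it and the tray level. One numeric check, then hand in.

```bash
python3 - <<'E'
from h import *
for p in((68,377),(332,347)): print('top',back('top',(195+p[0]/5-.4,135+p[1]/5-.4),.055))
for p in((117,340),(285,155)): print('side',back('side',(220+p[0]/5-.4,210+p[1]/5-.4),.055))
E
```

```text
top [0.48973669 0.33321404 0.055     ]
top [0.5098874  0.16773514 0.055     ]
side [0.49127781 0.33017825 0.055     ]
side [0.51090527 0.16523347 0.055     ]
```

```bash
python3 -c "
from h import *
print(job.sign_off())"
```

```text
the job is handed in; nothing more can be done
None
```

The tray hangs home on both posts and the probe lies in both forks with the jaws over it, by the final pictures. I handed the job in at about 22 s of the 64 s; sign-off gave no verdict.

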